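# Rock the tight locating block out of its jig

### The arm

A 6-joint arm with a two-finger parallel gripper is mounted at the origin on the work surface; the furniture and walls round the work are solid. World frame = base frame: x ahead of the robot, y to its left, z up, the work surface at z = 0. Lengths are in mm, angles in rad, forces in N, time in s.
With the tool pointing down it reaches from about 400 to 925 mm from the base axis. Payload 12.5 kg.
Tool frame: the origin (TCP) lies where the fingers leave the gripper's body, on its centre line; the fingertips stand 78 mm ahead of it and the grasp point (between the pads) lies 59 mm ahead of it (env.tip_extent is the distance from the TCP to the fingertips, in mm); z points along the fingers, y is the direction in which the jaws open and shut (so a half turn about z gives the same grasp; the last joint's range is limited). The gripper opens to 95 mm and grips with 3 to 60 N. Pads are 20 mm wide; open, the fingers measure 119 mm over their backs; the gripper's body (75 mm by 180 mm) begins 59 mm behind the grasp point.
Start: joints at [-1.223, 0.491, 1.559, -0, 1.092, -0.106], TCP at [274.012, -561.743, 292.261] pointing down, gripper open.
Joint ranges: [-3.1, 3.1], [-0.84, 2.19], [0.05, 2.79], [-1.13, 4.28], [0.06, 2.93], [-2.69, 2.69]. Speed limits (rad/s): [2.22, 2.22, 2.79, 3.14, 3.14, 3.14].

### API

Orientations are given as [roll, pitch, yaw] about the fixed x, y, z axes, in that order (R = Rz(yaw) Ry(pitch) Rx(roll)).
In Python, from cell import env gives the robot as it stands. The module is installed in compiled form; this text tells all that it offers.
- The arm moves only by the tool play_rows, never from a script. Its argument "targets" is a list of rows, each an object with "linear": the shift along the tool's x, y, z in mm, a list of three; "turn": the turn about the tool's z in rad. A call has 1 to 20 rows; each row is the pose to reach, as a shift and turn from the pose commanded when the call began, along the tool's axes at that moment; what a row does not reach only later rows make up. A row lasts 1/8 s, in which the tool goes at most 62.5 mm and 10.7 degrees, less where a joint would pass 70% of its speed; a pose out of reach is approached as far as the arm can. A call with a gripper value outside its range is refused whole. "hand" is the finger opening in mm, from 0 to 95.1, set as the call begins (left out, the last holds). The fingers move at their own pace and stop on an object; the grip force is fixed at half the most. Time passes only in rows, so rows that repeat a pose let the fingers close. It gives the time, the measured TCP pose, the force and the opening at its end, in the units of the state.
- env.state(): the state, without advancing time (a new reading comes with each control period).
- env.read_camera(name): name is "side" or "top" or "wrist"; returns (picture, depth): 480x640x3 uint8, red, green, blue; 480x640 float32, mm along the optical axis (not along the pixel's ray), 0 where there is no reading.
- env.camera_params(name): a dict with "fx", "fy", "cx", "cy" (pixels), "R" (3x3) and "t" (3): a world point X has camera coordinates R X + t. Camera axes: x right, y down, z forward; pixel columns grow to the right and rows downward; lengths in mm; the calibration is good to about 2 mm. The wrist camera is an equidistant fisheye: a pixel r from the principal point sees the ray r / f radians off the axis. A picture is of the moment at which its call begins: read the wrist's pose just before it. camera_params takes no time and is no camera call; for the wrist camera it gives the pose at the moment of the call.
- env.job_done(): hands the job in, once; it reports no verdict.
The state is a dict: "t": time; "joints": joint angles; "qvel": joint speeds; "tau": joint torques, N m; "eef_pos": TCP position; "tcp_rot": TCP orientation; "ft_force": force on the tool from outside, world axes, zero at the start; "moment": the same for the moment, N m; "opening": opening from 0.0 (shut) to 1.0 (fully open).
Only numpy, scipy, OpenCV 4.12 (cv2) and the standard library are available. Lean on these libraries where they do the work, as an engineer would, in place of code of your own. Each camera call takes 0.05 s, during which the arm holds its last target.

### The job

The wooden locating block sits tight in the metal assembly jig, squeezed between two sprung plungers. Take it by its tall handle and rock it loose: lean the handle clearly towards the jig's knurled-knob end first, then clearly the other way while the block is still in its seat, and so on until it comes free. Finish still holding the block upright and still, straight above the jig and just clear of it, about 2 cm above the jig's end cheeks, touching nothing but the gripper; do not knock the sanding block or the try square about.

Things in the scene. Friction and masses are not known exactly. Their poses are not given: they have to be found in the camera images.
- jig: Fixed metal jig: dark base plate 190 x 84 x 8 mm, an aluminium cheek at each end (28 thick, 52 wide, tops 34 mm above the worktop, inner faces 54 mm from the middle), two side rails (tops 26 mm up, 34 mm apart). Origin: centre of its underside, on the worktop; x runs along it to the end with the small knurled steel knob (24 mm across), y across, z up.
- handle (a point): Grip point in the middle of the block's upright dark wooden handle, 120 mm above the worktop when seated, 112 mm above the block's underside. Handle: 24 mm along x, 18 mm along y, its top 26 mm above this point, its foot 72 mm below. x points along the block to the jig's knob end, z up the handle; leaning towards the knob tips z to the jig's +x. Grip it across y (x and z stay free to lean).
- foot (a point): Centre of the block's underside; seated 8 mm above the worktop. Block: wood with brass ends, 100 mm long (x), 30 wide (y), 34 high, lower end edges bevelled (3.5 x 7 mm), about 0.35 kg; 4 mm free to each cheek, 2 mm to each rail. It can lean 5 to 6 degrees. A sprung plunger in each cheek, 25 mm above the worktop, presses with 28 N (4 N/mm) and drags with 20 to 30 N until its end is up 10 mm.
- sanding_block: Brown sanding block, 65 x 101 x 32 mm, lying loose near the jig; leave it. Origin: centre of its underside.
- square: Try square with a dark wooden stock and thin steel blade, 185 x 113 x 16 mm, lying near the jig; leave it. Origin: centre of its underside.

How it is judged (in metres and radians):
On the way, in this order (a step that is already met when the one before it is completed fails the run):
1. the block leans towards the knob end by over 0.05 rad (3 degrees), its foot still in the seat (middle raised under 17 mm) (angle between handle's own x axis and vertical above 1.6208 rad and z of foot in the frame of jig below 0.022 m), for 0.1 s.
2. then it leans the other way by over 0.05 rad, its foot still in the seat (middle raised under 17 mm) (angle between handle's own x axis and vertical below 1.5208 rad and z of foot in the frame of jig below 0.022 m), for 0.1 s.
At the end, for the whole second after the job is handed in: The gripper still holds the block, at rest (under 20 mm/s), its underside 8 to 50 mm above the cheek tops (42 to 84 mm above the worktop), within 30 mm of straight above the jig's middle, within 0.2 rad (11 degrees) of upright, not touching the jig (z of foot in the frame of jig between 0.042 and 0.084 m and horizontal distance between foot and jig below 0.03 m and angle between handle's own z axis and vertical below 0.2 rad and contact force between block and the fingers above 3 N and contact force between block and jig below 0.1 N and linear speed of block below 0.02 m/s); the arm keeps its last pose, push and grip.
It fails at once if the sanding block or the try square is moved more than 30 mm (distance of any of sanding_block, square from where it was at the start of the episode above 0.03 m).
It also fails if it takes over 40 s, if anything falls off the work surface, if the arm or the gripper's body presses on something with over 40 N, if the wrist force passes 120 N, or if a joint passes its speed limit or range.

## Working session

There is one attempt and no reset: what is moved stays moved. The work goes in short steps, Python scripts to look and compute and a tool call to move; the robot and the scene stay as the last step left them, time stands still between calls to the robot, and variables do not carry over. Pictures are saved under pics/ and viewed, and the job is handed in when it is done.

Besides the shell and the picture viewer there is one more tool, called after "Request:" as name(argument=value, ...) on one line, values as JSON. play_rows: Moves the arm, as the interface text tells. Its arguments: {"type":"object","properties":{"targets":{"type":"array","items":{"type":"object","properties":{"linear":{"type":"array","items":{"type":"number"}},"turn":{"type":"number"}}}},"hand":{"type":"number"}},"required":["targets"]}

```bash
mkdir -p pics; python3 - <<'E'
from cell import env
import cv2,numpy as np
s=env.state();print(s)
for n in ("side","top"):
    p,d=env.read_camera(n);cv2.imwrite(f"pics/{n}0.png",p[:,:,::-1]);np.save(f"pics/{n}0.npy",d);print(n,env.camera_params(n))
E
```

```text
{'t': 0.0, 'joints': array([-1.22259002e+00,  4.91565335e-01,  1.55942753e+00,  1.75802996e-06,
        1.09170765e+00, -1.05612397e-01]), 'qvel': array([ 8.52035094e-06,  2.00116354e-03, -6.59506513e-04,  7.10111033e-04,
        1.03447090e-03,  3.21170872e-04]), 'tau': array([-1.26916104e-03, -6.12645292e+01, -2.58182502e+01,  6.92304969e-02,
        4.83824650e-02, -5.47537695e-05]), 'eef_pos': array([ 273.96296198, -561.58910839,  291.66566218]), 'tcp_rot': array([-3.14049113e+00, -1.18337041e-04,  4.53817824e-01]), 'ft_force': array([-0.3549013,  0.3858198, -0.4568757]), 'moment': array([-0.03249557,  0.00172549, -0.03436755]), 'opening': 0.9960123069020778}
side {'fx': 533.2945396532216, 'fy': 533.2945396532216, 'cx': 321.6347392572637, 'cy': 246.37508882180467, 'R': array([[-0.9964811 ,  0.08378416,  0.0023717 ],
       [ 0.03488666,  0.44031824, -0.89716374],
       [-0.07621241, -0.89392397, -0.44169175]]), 't': array([576.3562336 , 147.39047337, 967.54010468])}
top {'fx': 433.5706555290961, 'fy': 433.5706555290961, 'cx': 319.5184379697268, 'cy': 245.5207860173113, 'R': array([[ 0.01119007, -0.99983471,  0.01432985],
       [-0.99529941, -0.01251568, -0.09603353],
       [ 0.09619701, -0.01318787, -0.99527494]]), 't': array([-193.30407076,  566.78039001,  900.89395163])}
```

View pics/side0.png

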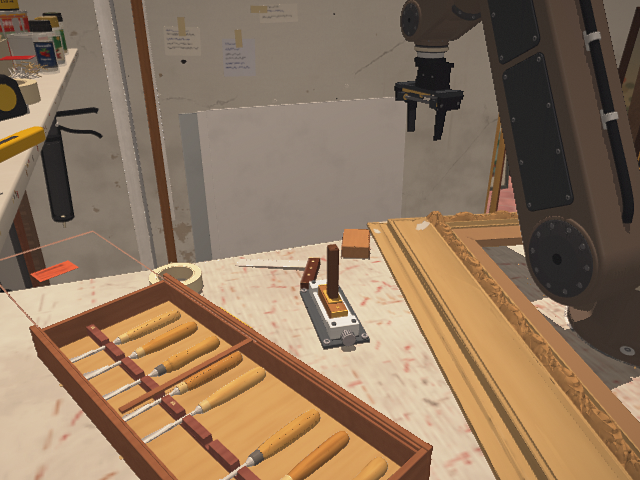

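View pics/top0.png

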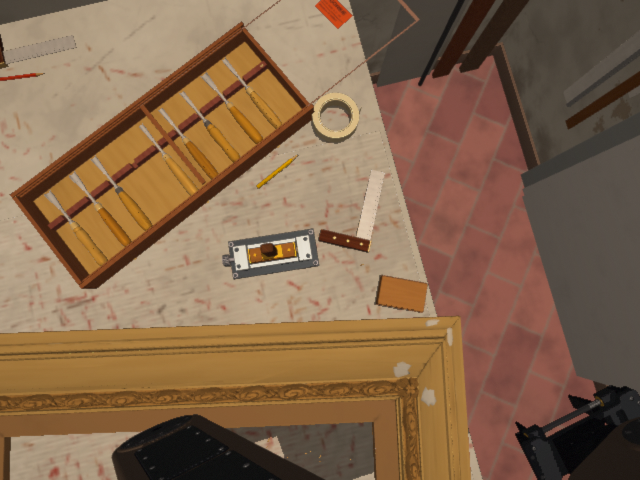

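The side view shows the jig around (335,315), with the knob at (349,346) and the handle top at (332,247). The top view shows the jig centre near (273,253), the knob at the left (228,260) which is world +y, the square at (355,215) and the sanding block at (401,293). I'll measure next.

```bash
cat > h.py <<'E'
import numpy as np
def pts(d,P):
    v,u=np.mgrid[:480,:640]
    c=np.stack([(u-P['cx'])/P['fx']*d,(v-P['cy'])/P['fy']*d,d],-1)
    return (c-P['t'])@P['R']
E
python3 - <<'E'
from cell import env
import cv2,numpy as np
from h import pts
P=env.camera_params("top");d=np.load("pics/top0.npy");p=cv2.imread("pics/top0.png")
X=pts(d,P)
cv2.imwrite("pics/topc.png",cv2.resize(p[215:295,210:330],None,fx=6,fy=6,interpolation=cv2.INTER_NEAREST))
sub=X[215:295,215:325];z=sub[...,2]
print("table z",np.median(X[300:315,100:300,2]))
def rect(n,m):
    q=sub[m][:,:2];r=cv2.minAreaRect(q.astype(np.float32));print(n,m.sum(),q.mean(0),r, np.median(sub[m][:,2]))
rect("cheek/rail",(z>18)&(z<60));rect("handle",(z>90)&(z<170));rect("handletop",(z>138)&(z<170))
rect("base",(z>5)&(z<60)); rect("cheeks",(z>31)&(z<38))
# side
P=env.camera_params("side");d=np.load("pics/side0.npy");Y=pts(d,P)
sub=Y[235:355,290:375];z=sub[...,2]
rect("S handle",(z>85)&(z<170));rect("S handletop",(z>141)&(z<170));rect("S cheeks",(z>31)&(z<38))
for zz in (145,120,90,70): 
    m=abs(z-zz)<5;print(zz,m.sum(),sub[m].mean(0),np.ptp(sub[m],axis=0))
E
```

```text
table z -0.615266717753082
cheek/rail 1688 [550.65326606 -80.5449165 ] ((553.618896484375, -89.17208862304688), (57.2808723449707, 224.70396423339844), 11.680922508239746) 33.59152476058355
handle 160 [551.4047053  -87.13177638] ((552.9188842773438, -85.2437515258789), (18.23214340209961, 24.50105094909668), 8.770228385925293) 143.90989539596285
handletop 120 [552.58160232 -85.76491779] ((552.988037109375, -85.18852233886719), (18.10259437561035, 24.391136169433594), 9.254690170288086) 144.6479441755867
base 3158 [551.4735013  -86.55833211] ((552.31494140625, -90.24597930908203), (86.73540496826172, 226.27122497558594), 9.672104835510254) 23.724137956256406
cheeks 637 [551.72601378 -81.14159795] ((550.6197509765625, -73.00238037109375), (51.82160568237305, 189.0731964111328), 9.531538963317871) 33.579754542660396
S handle 408 [553.26204647 -74.20216765] ((553.0029296875, -80.23342895507812), (18.21957778930664, 24.935649871826172), 13.205143928527832) 120.28658012253254
S handletop 74 [553.30320774 -79.02290582] ((553.14990234375, -81.37409973144531), (16.912065505981445, 23.81310272216797), 9.323067665100098) 144.820783135456
S cheeks 569 [545.88657222 -61.63651499] ((531.99560546875, -179.14471435546875), (404.8560485839844, 105.48487091064453), 77.95227813720703) 33.61548835236473
145 81 [553.4067628  -78.48742501 144.21595201] [18.09303902 26.01202737  7.04230682]
120 56 [553.03280301 -72.70811751 120.51974905] [18.6630561  18.96212709  9.1805334 ]
90 55 [553.18765106 -72.93301057  89.89992523] [18.89238659 17.46155366  9.01065099]
70 52 [553.03556659 -72.75788145  70.12301041] [19.6806199  18.68039926  9.49491   ]
```

View pics/topc.png

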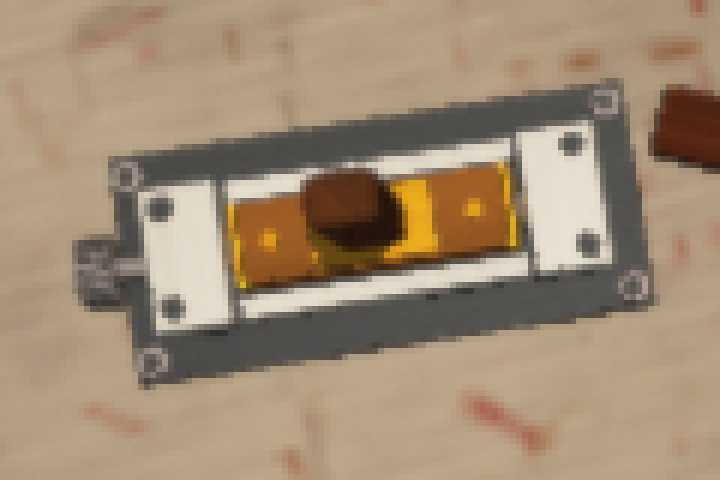

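```bash
cat >> h.py <<'E'
def atz(P,u,v,z):
    c=P['R'].T@np.array([(u-P['cx'])/P['fx'],(v-P['cy'])/P['fy'],1]); o=-P['R'].T@P['t']
    return o+c*(z-o[2])/c[2]
E
python3 - <<'E'
from cell import env
import numpy as np
from h import *
P=env.camera_params("top")
c=[(125,175),(605,100),(635,285),(150,360)]
W=np.array([atz(P,210+a/6-.5+.08,215+b/6-.5+.08,8) for a,b in c]);print(W,W.mean(0))
e=W[0]+W[3]-W[1]-W[2];print(np.degrees(np.arctan2(e[1],e[0])))
# wanted tool move
s=env.state();yaw=s['tcp_rot'][2]
tx=np.array([np.cos(yaw),np.sin(yaw)]);ty=np.array([np.sin(yaw),-np.cos(yaw)])
D=np.array([553,-84])-s['eef_pos'][:2];print(D@tx,D@ty,'turn',yaw-np.radians(99.3))
E
```

```text
[[ 572.48136797    8.02466601    8.        ]
 [ 602.30379608 -166.46245743    8.        ]
 [ 534.59890874 -178.27312917    8.        ]
 [ 505.31820784   -3.07517474    8.        ]] [553.67557016 -84.94652383   8.        ]
99.59336137744775
460.1666417489574 -306.9474233505059 turn -1.2793207395800812
```

Request:
play_rows(targets=[{"linear":[46,-31,0],"turn":-0.13},{"linear":[92,-61,0],"turn":-0.26},{"linear":[138,-92,0],"turn":-0.38},{"linear":[184,-123,0],"turn":-0.51},{"linear":[230,-153,0],"turn":-0.64},{"linear":[276,-184,0],"turn":-0.77},{"linear":[322,-215,0],"turn":-0.9},{"linear":[368,-246,0],"turn":-1.02},{"linear":[414,-276,0],"turn":-1.15},{"linear":[440,-293,0],"turn":-1.23},{"linear":[454,-303,0],"turn":-1.28},{"linear":[459,-307,0],"turn":-1.28},{"linear":[459,-307,0],"turn":-1.28},{"linear":[459,-307,0],"turn":-1.28}], hand=95)

```text
t: 1.85
eef_pos: [551.6, -85.5, 292.3]
tcp_rot: [-3.142, 0.0, 1.732]
ft_force: [-0.6, -1.5, 0.3]
opening: 1.001
```

```bash
python3 - <<'E'
from cell import env
import cv2,numpy as np
from h import pts
P=env.camera_params("wrist");print(P)
p,d=env.read_camera("wrist");cv2.imwrite("pics/w1.png",p[:,:,::-1])
v,u=np.mgrid[:480,:640]
r=np.hypot(u-P['cx'],v-P['cy'])+1e-9;th=r/P['fx'];
k=np.tan(th)/r*d
c=np.stack([(u-P['cx'])*k,(v-P['cy'])*k,d],-1);X=(c-P['t'])@P['R']
z=X[...,2]
near=(np.hypot(X[...,0]-553,X[...,1]+85)<25)&(d>0)&(th<1.4)
for lo,hi in((138,152),(60,135)):
    m=near&(z>lo)&(z<hi)
    q=X[m];print(lo,m.sum(), q.min(0),q.max(0),cv2.minAreaRect(q[:,:2].astype(np.float32)) if m.sum()>5 else '')
print(env.state()['eef_pos'])
E
```

```text
{'fx': 371.64829954431775, 'fy': 371.64829954431775, 'cx': 322.15270541921285, 'cy': 242.72641843480733, 'R': array([[ 0.98703624,  0.16049288, -0.00121981],
       [ 0.15517651, -0.95234447,  0.26260284],
       [ 0.0409842 , -0.25938781, -0.96490324]]), 't': array([-530.28212659, -198.29220582,  345.26074177])}
138 885 [543.82214593 -97.71324217 138.03149076] [563.53588298 -72.74968255 147.64029601] ((553.7069702148438, -85.28899383544922), (17.23912239074707, 24.44781494140625), 8.913581848144531)
60 429 [543.40576496 -79.14473108  60.27260533] [560.9034179  -72.72430695 134.96314609] ((551.8546142578125, -75.62815856933594), (17.69339942932129, 4.572288990020752), 8.25458812713623)
[551.66882981 -85.45187395 292.30214284]
```

View pics/w1.png

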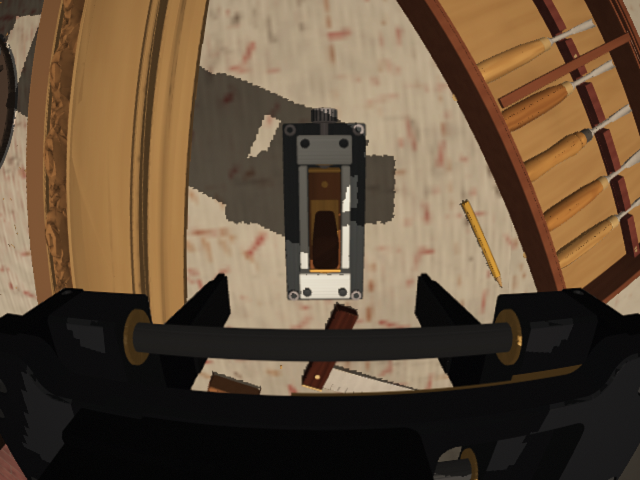

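Wrist view: the knob is up at (323,115) and the handle is at (325,240), lying between the fingers. The three measurements agree on a handle position of (553.5,-85.2). Next: descend and close.

Request:
play_rows(targets=[{"linear":[0,2,30]},{"linear":[0,2,65]},{"linear":[0,2,95]},{"linear":[0,2,110]},{"linear":[0,2,113]},{"linear":[0,2,113]},{"linear":[0,2,113]}])

```text
validation failed for argument at $.ta...
```

Request:
play_rows(targets=[{"linear":[0,0,0]},{"linear":[0,0,0]},{"linear":[0,0,0]},{"linear":[0,0,0]},{"linear":[0,0,0]},{"linear":[0,0,0]},{"linear":[0,0,0]},{"linear":[0,0,0]}], hand=5)

```text
validation failed for argument at $.ta...
```

The "turn" field is required, so both calls were refused.

Request:
play_rows(targets=[{"linear":[0,2,30],"turn":0},{"linear":[0,2,65],"turn":0},{"linear":[0,2,95],"turn":0},{"linear":[0,2,110],"turn":0},{"linear":[0,2,113],"turn":0},{"linear":[0,2,113],"turn":0},{"linear":[0,2,113],"turn":0}])

```text
t: 2.78
eef_pos: [554.3, -84.4, 180.2]
tcp_rot: [3.14, 0.001, 1.734]
ft_force: [-0.0, 0.8, -0.1]
opening: 0.997
```

Request:
play_rows(targets=[{"linear":[0,0,0],"turn":0},{"linear":[0,0,0],"turn":0},{"linear":[0,0,0],"turn":0},{"linear":[0,0,0],"turn":0},{"linear":[0,0,0],"turn":0},{"linear":[0,0,0],"turn":0},{"linear":[0,0,0],"turn":0}], hand=5)

```text
t: 3.65
eef_pos: [554.0, -84.3, 179.2]
tcp_rot: [-3.142, 0.0, 1.734]
ft_force: [-0.3, 0.4, 0.7]
opening: 0.318
```

Request:
play_rows(targets=[{"linear":[0,0,0],"turn":0},{"linear":[0,0,0],"turn":0},{"linear":[0,0,0],"turn":0},{"linear":[0,0,0],"turn":0}])

```text
t: 4.15
eef_pos: [553.8, -84.3, 179.2]
tcp_rot: [-3.141, 0.0, 1.734]
ft_force: [-2.5, -0.6, 0.9]
opening: 0.19
```

Gripped: the opening of 0.19 is 18 mm. Now a gradual lean towards the knob (+x).

Request:
play_rows(targets=[{"linear":[2,0,-0.8],"turn":0},{"linear":[4,0,-1.6],"turn":0},{"linear":[6,0,-2.5],"turn":0},{"linear":[8,0,-3.5],"turn":0},{"linear":[8,0,-3.5],"turn":0},{"linear":[8,0,-3.5],"turn":0}])

```text
t: 4.9
eef_pos: [552.4, -77.0, 181.8]
tcp_rot: [-3.14, 0.001, 1.734]
ft_force: [-0.7, -5.8, -9.3]
opening: 0.191
```

```bash
cat >> h.py <<'E'
def look(tag):
    from cell import env
    import cv2
    c0=np.array([553.5,-85.]);a=np.radians(99.4);ex=np.array([np.cos(a),np.sin(a)]);ey=np.array([-np.sin(a),np.cos(a)])
    for n in("side","top"):
        P=env.camera_params(n);p,d=env.read_camera(n);X=pts(d,P);ok=d>0
        cv2.imwrite(f"pics/{n}{tag}.png",cv2.resize(p[215:365,250:400,::-1] if n=="side" else p[205:305,205:335,::-1],None,fx=4,fy=4))
        x=(X[...,:2]-c0)@ex;y=(X[...,:2]-c0)@ey;z=X[...,2]
        m=ok&(abs(y)<11)&(abs(x)<48)&(abs(x)>19)&(z>30)&(z<100)
        if m.sum()>10:
            for it in range(3):
                k=np.polyfit(x[m],z[m],1);rs=abs(z-np.polyval(k,x));m=m&(rs<3)
            print(n,"block top: lean(+knob)",-np.arctan(k[0]),"z mid",k[1],m.sum(),"y span",x[m].min(),x[m].max())
        m=ok&(abs(y)<12)&(abs(x)<40)&(z>56)&(z<96)
        if n=="side" and m.sum()>10:
            # front face of handle: largest x per height
            A=np.c_[z[m],np.ones(m.sum())];k=np.polyfit(z[m],x[m],1);print(n,"handle face lean",np.arctan(k[0]),m.sum(),"res",np.std(x[m]-np.polyval(k,z[m])))
    s=env.state();print(s['eef_pos'],s['ft_force'],s['t'],s['opening'])
E
python3 -c "
from h import look;look('a')"
```

```text
side block top: lean(+knob) 0.004591118084220709 z mid 47.670440337754464 36 y span -40.653239607460726 29.18776563606275
side handle face lean 0.04330896472060389 224 res 5.448393102654253
top block top: lean(+knob) 0.12567412362666502 z mid 39.886749109084924 38 y span -47.95372099745621 -36.505211258881026
[552.42443933 -76.96070044 181.85756578] [-0.17394282 -6.46656124 -9.3918225 ] 5.0 0.18792007062309649
```

View pics/sidea.png

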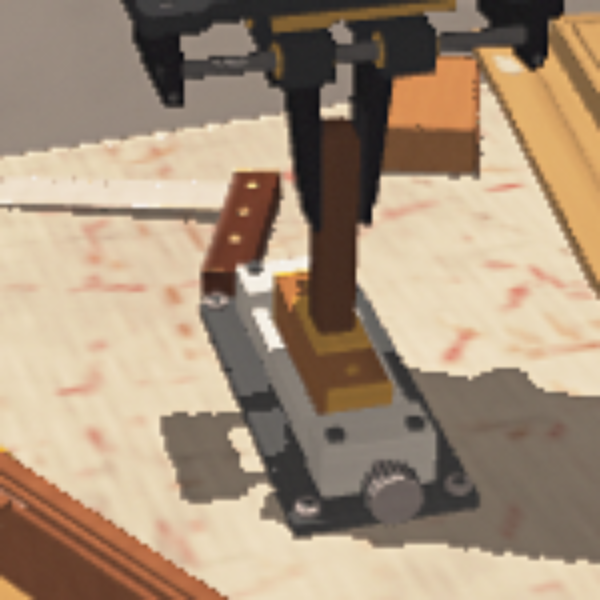

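View pics/topa.png

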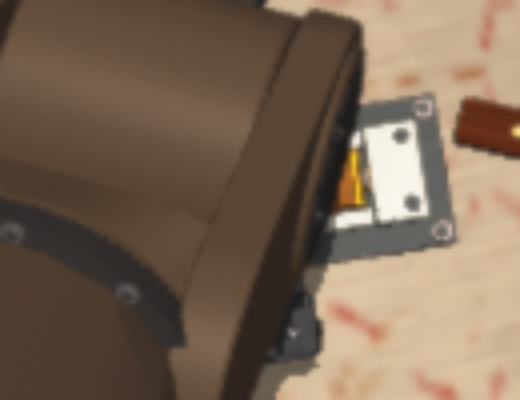

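```bash
cat > h2.py <<'E'
import numpy as np
from h import pts
def an(d,P):
    c0=np.array([553.5,-85.]);a=np.radians(99.4);ex=np.array([np.cos(a),np.sin(a)]);ey=np.array([-np.sin(a),np.cos(a)])
    X=pts(d,P);x=(X[...,:2]-c0)@ex;y=(X[...,:2]-c0)@ey;z=X[...,2]
    m=(abs(y)<7)&(x>3)&(x<35)&(z>55)&(z<135)
    for i in range(8):
        k=np.polyfit(z[m],x[m],1);m=m&(abs(x-np.polyval(k,z))<(4 if i<3 else 2))
    print("face lean",round(np.arctan(k[0]),4),"x@60,120",np.polyval(k,[60,120]).round(1),m.sum(),"rms",np.std(x[m]-np.polyval(k,z[m])).round(2))
    n=(abs(y)<9)&(x>28)&(x<49)&(z>30)&(z<90)
    k=np.polyfit(x[n],z[n],1)
    for i in range(5):
        n=n&(abs(z-np.polyval(k,x))<2);k=np.polyfit(x[n],z[n],1)
    print("near top lean",-round(np.arctan(k[0]),4),"z@40",np.polyval(k,40).round(1),n.sum())
    n=(abs(y)<9)&(x>-49)&(x<-15)&(z>25)&(z<90)
    print("far top:",[(round(float(a)),round(float(b),1)) for a,b in zip(x[n],z[n])][:12])
def look2(tag):
    from cell import env
    import cv2
    P=env.camera_params("side");p,d=env.read_camera("side");np.save(f"pics/side{tag}.npy",d)
    cv2.imwrite(f"pics/side{tag}.png",cv2.resize(p[215:365,250:400,::-1],None,fx=4,fy=4))
    an(d,P);s=env.state();print(s['eef_pos'].round(1),s['ft_force'].round(1),s['t'],s['opening'])
E
python3 -c "
from h2 import *
from cell import env
an(np.load('pics/side0.npy'),env.camera_params('side'));look2('b')"
```

```text
face lean -0.0036 x@60,120 [14.1 13.8] 259 rms 1.03
near top lean 0.016 z@40 42.0 62
far top: [(-49, 40.8), (-46, 42.3), (-46, 41.7), (-47, 41.1), (-42, 44.0), (-42, 42.8), (-43, 41.9), (-43, 42.1), (-41, 42.7), (-44, 40.4), (-39, 43.2), (-41, 41.0)]
face lean 0.0463 x@60,120 [16.5 19.3] 249 rms 1.0
near top lean 0.0873 z@40 42.6 71
far top: [(-44, 47.6), (-45, 46.5), (-43, 46.5), (-45, 45.2), (-41, 47.4), (-43, 45.9), (-44, 45.0), (-43, 45.3), (-40, 46.2), (-39, 46.2), (-36, 47.7), (-37, 47.2)]
[552.4 -77.  181.9] [-0.1 -6.2 -9.6] 5.05 0.1872427649531757
```

Request:
play_rows(targets=[{"linear":[2,0,-0.6],"turn":0},{"linear":[4,0,-1.2],"turn":0},{"linear":[5,0,-1.6],"turn":0},{"linear":[5,0,-1.6],"turn":0},{"linear":[5,0,-1.6],"turn":0}])

```text
t: 5.68
eef_pos: [551.7, -72.4, 183.3]
tcp_rot: [-3.14, 0.001, 1.734]
ft_force: [0.4, -10.5, -13.5]
opening: 0.19
```

```bash
python3 -c "
from h2 import *
look2('c')"
```

```text
face lean 0.0812 x@60,120 [17.5 22.4] 239 rms 1.02
near top lean 0.0866 z@40 43.0 70
far top: [(-44, 49.5), (-42, 49.6), (-42, 49.6), (-43, 48.5), (-42, 49.0), (-40, 49.8), (-44, 46.8), (-36, 50.5), (-44, 45.9), (-39, 48.4), (-39, 48.1), (-38, 48.4)]
[551.7 -72.4 183.3] [ -0.6 -10.1 -12.3] 5.725 0.1876145207289286
```

Lean towards the knob is about 0.08 rad, still seated, so step 1 is met. Now the other way.

Request:
play_rows(targets=[{"linear":[-3,0,0.8],"turn":0},{"linear":[-6,0,1.8],"turn":0},{"linear":[-9,0,2.8],"turn":0},{"linear":[-12,0,3.5],"turn":0},{"linear":[-15,0,3.0],"turn":0},{"linear":[-18,0,2.2],"turn":0},{"linear":[-20,0,1.5],"turn":0},{"linear":[-22,0,0.8],"turn":0},{"linear":[-22,0,0.8],"turn":0},{"linear":[-22,0,0.8],"turn":0}])

```text
t: 6.98
eef_pos: [554.9, -91.2, 183.7]
tcp_rot: [-3.141, -0.003, 1.733]
ft_force: [-3.2, 14.1, 5.1]
opening: 0.19
```

```bash
python3 -c "
from h2 import *
look2('d')"
```

```text
face lean -0.02 x@60,120 [10.8  9.6] 222 rms 1.04
near top lean 0.0719 z@40 47.0 32
far top: [(-49, 45.3), (-45, 45.5), (-46, 44.5), (-45, 45.1), (-48, 43.3), (-42, 46.3), (-42, 44.9), (-42, 44.7), (-42, 44.7), (-40, 45.8), (-41, 44.4), (-42, 42.8)]
[554.9 -91.2 183.7] [-2.7 13.3  5.4] 7.025 0.19006312187555816
```

Request:
play_rows(targets=[{"linear":[-2,0,-0.2],"turn":0},{"linear":[-4,0,-0.4],"turn":0},{"linear":[-6,0,-0.6],"turn":0},{"linear":[-7,0,-0.8],"turn":0},{"linear":[-7,0,-0.8],"turn":0},{"linear":[-7,0,-0.8],"turn":0}])

```text
t: 7.78
eef_pos: [556.0, -97.9, 185.0]
tcp_rot: [-3.141, -0.004, 1.733]
ft_force: [-5.3, 14.4, 11.3]
opening: 0.187
```

```bash
python3 -c "
from h2 import *
look2('e')"
```

```text
face lean -0.0723 x@60,120 [9.6 5.2] 247 rms 0.97
near top lean 0.444 z@40 48.2 36
far top: [(-48, 45.6), (-47, 45.8), (-49, 44.5), (-44, 46.0), (-47, 44.0), (-47, 44.0), (-46, 44.4), (-44, 44.0), (-39, 46.8), (-40, 45.7), (-39, 46.2), (-40, 45.1)]
[556.1 -97.9 185. ] [-5.1 14.6 10.4] 7.825 0.1870820800702367
```

Lean is about -0.07. I'll add a little for margin, then check.

Request:
play_rows(targets=[{"linear":[-1.5,0,-0.3],"turn":0},{"linear":[-2.5,0,-0.6],"turn":0},{"linear":[-2.5,0,-0.6],"turn":0},{"linear":[-2.5,0,-0.6],"turn":0}])

```text
t: 8.32
eef_pos: [556.6, -100.9, 185.8]
tcp_rot: [-3.141, -0.002, 1.733]
ft_force: [-5.2, 10.9, 12.5]
opening: 0.19
```

```bash
python3 -c "
from h2 import *
look2('f')"
```

```text
face lean -0.081 x@60,120 [9.5 4.6] 251 rms 0.99
near top lean 0.4088 z@40 50.3 32
far top: [(-48, 45.8), (-49, 45.4), (-49, 45.1), (-48, 45.0), (-43, 47.0), (-45, 45.4), (-45, 45.3), (-44, 45.1), (-44, 45.1), (-40, 46.0), (-40, 45.8), (-40, 45.5)]
[ 556.6 -100.9  185.8] [-5.3 10.6 12.1] 8.375 0.18793404194222044
```

View pics/sidef.png

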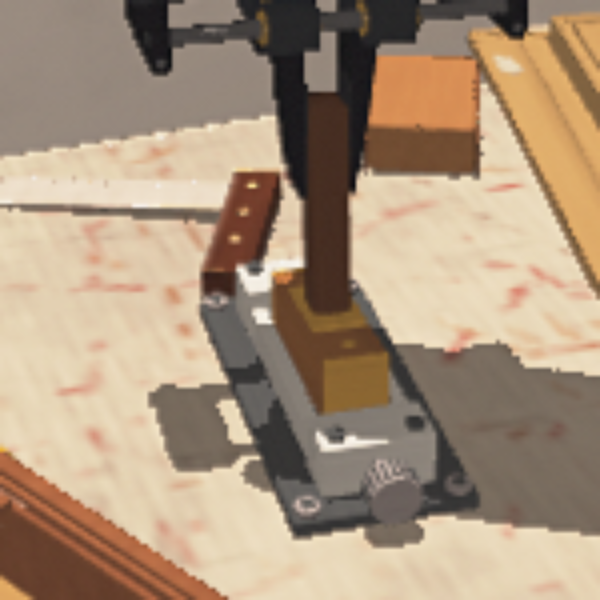

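Both leans are done. The picture shows the knob end of the block clearly raised at (355,375). Now I'll rock back with an upward pull.

Request:
play_rows(targets=[{"linear":[2,0,-1.5],"turn":0},{"linear":[5,0,-3],"turn":0},{"linear":[8,0,-4.5],"turn":0},{"linear":[11,0,-6],"turn":0},{"linear":[14,0,-7.5],"turn":0},{"linear":[17,0,-9],"turn":0},{"linear":[20,0,-10],"turn":0},{"linear":[22,0,-10],"turn":0},{"linear":[22,0,-10],"turn":0}])

```text
t: 9.5
eef_pos: [553.4, -81.1, 196.0]
tcp_rot: [3.141, 0.001, 1.734]
ft_force: [-4.6, -4.9, 2.1]
opening: 0.186
```

```bash
python3 -c "
from h2 import *
look2('g')"
```

```text
face lean 0.029 x@60,120 [15.5 17.2] 224 rms 0.95
near top lean 0.1052 z@40 55.9 53
far top: [(-45, 61.0), (-46, 59.8), (-47, 59.2), (-46, 59.3), (-47, 58.6), (-44, 60.1), (-45, 58.9), (-43, 59.7), (-42, 60.2), (-43, 59.2), (-41, 59.8), (-41, 59.5)]
[553.4 -81.1 196. ] [-3.1 -4.5  2.7] 9.55 0.19047550527959445
```

View pics/sideg.png

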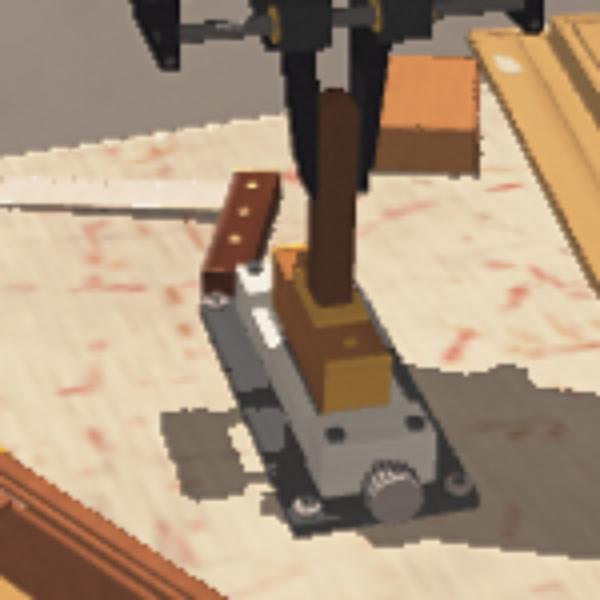

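The block is up about 15 mm at both ends with a lean of 0.03, so it is free. I'll lift straight up.

Request:
play_rows(targets=[{"linear":[0,0,-4],"turn":0},{"linear":[0,0,-9],"turn":0},{"linear":[0,0,-15],"turn":0},{"linear":[0,0,-21],"turn":0},{"linear":[0,0,-27],"turn":0},{"linear":[0,0,-32],"turn":0},{"linear":[0,0,-34],"turn":0},{"linear":[0,0,-34],"turn":0},{"linear":[0,0,-34],"turn":0},{"linear":[0,0,-34],"turn":0}])

```text
t: 10.8
eef_pos: [553.3, -80.8, 228.7]
tcp_rot: [-3.141, -0.0, 1.734]
ft_force: [-0.2, 0.2, -2.7]
opening: 0.189
```

```bash
python3 -c "
from h2 import *
look2('h')"
```

```text
face lean -0.0582 x@60,120 [20.2 16.7] 93 rms 0.99
near top lean 0.1226 z@40 88.3 24
far top: [(-49, 34.3), (-49, 29.6), (-48, 30.1), (-45, 27.4), (-47, 25.5)]
[553.3 -80.8 228.8] [-0.   0.2 -3.5] 10.85 0.1883459392053556
```

View pics/sideh.png

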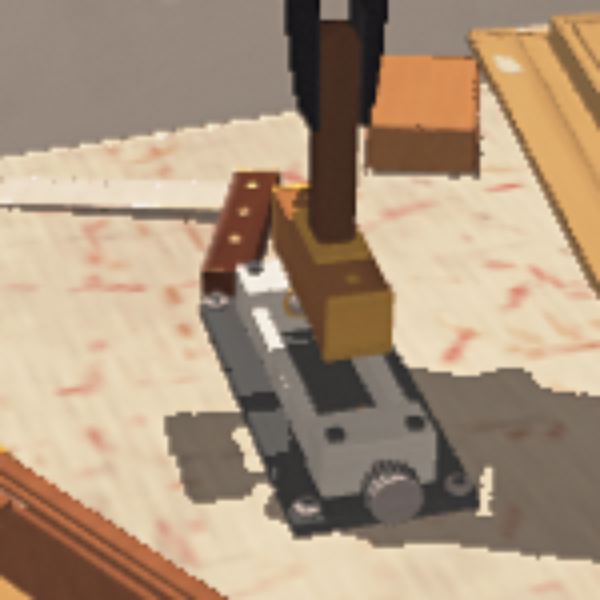

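The block hangs clear and the force matches its weight (3.5 N). Next: check its height and lean, the other objects, and whether it is at rest.

```bash
python3 - <<'E'
from cell import env
from h import pts
import numpy as np
P=env.camera_params('side');d=np.load('pics/sideh.npy');d0=np.load('pics/side0.npy')
c0=np.array([553.5,-85.]);a=np.radians(99.4);ex=np.array([np.cos(a),np.sin(a)]);ey=np.array([-np.sin(a),np.cos(a)])
X=pts(d,P);x=(X[...,:2]-c0)@ex;y=(X[...,:2]-c0)@ey;z=X[...,2]
m=(abs(y)<7)&(x>3)&(x<35)&(z>107)&(z<185)
for i in range(8):
    k=np.polyfit(z[m],x[m],1);m=m&(abs(x-np.polyval(k,z))<(4 if i<3 else 2))
print("lean",k[0]+.0036,m.sum(),"face x@110",np.polyval(k,110))
e=(abs(y)<10)&(x>38)&(x<62)&(z>45); print("end face z",z[e].min(),z[e].max(),"x max",x[e].max())
for zz in(75,80,85,90):
    q=e&(abs(z-zz)<2.5);print(zz,q.sum(),x[q].mean() if q.any() else '')
X0=pts(d0,P)
for nm,u,v in(("sand",355,238),("stock",311,270)):
    print(nm,X0[v,u],X[v,u])
s=env.state();print(s['eef_pos'],s['qvel'].round(4),s['ft_force'],s['t'])
E
```

```text
lean 0.04195337899935952 255 face x@110 16.26568496746685
end face z 54.00675625939723 378.59483486533054 x max 56.14489129247523
75 31 52.57821347618567
80 23 52.42599176014852
85 31 52.15857431154722
90 53 46.42862884899698
sand [ 470.89510099 -355.85938587   29.59171593] [ 470.78326718 -356.57940563   29.24806218]
stock [ 581.17557829 -235.54606308   15.63693329] [ 581.29844012 -233.58170796   16.71650922]
[553.34914544 -80.82606649 228.77317475] [-0.0003 -0.0012 -0.0011  0.      0.      0.    ] [-0.04980772  0.21123837 -3.45626549] 10.85
```

```bash
python3 -c "
from cell import env
print(env.job_done());print(env.state()['t'],env.state()['ft_force'],env.state()['opening'])"
```

```text
the job is handed in; nothing more can be done
None
the job is handed in; nothing more can be done
```

The block came free of the jig and I handed the job in at about t = 10.9 s. It was still in the gripper, upright and straight above the jig; no verdict is reported.

- **Rocking:** I gripped the handle across y at about 120 mm. It leaned about +0.08 rad towards the knob end, then about -0.08 rad the other way. The foot stayed in its seat both times, its middle raised roughly 4 to 8 mm. I then rocked it back with an upward pull, which freed it, and lifted it straight up.
- **Last checks:**

| Check | Reading |
|---|---|
| Underside above the worktop | about 55 mm (roughly 2 cm above the cheeks) |
| Lean | about 0.04 rad |
| Position over the jig's middle | within about 2 mm along the jig |
| Outside force | 3.5 N, the block's own weight only, so no contact with the jig |
| Arm | at rest |
| Sanding block and square | about 2 mm or less from where they started, within measuring noise |

- **Checks that did not help:**
  - The top camera was blocked by the arm during the rocking, so the leans come from the side camera alone.
  - The slope of the block's top at its knob end was too noisy once it was leaning away from the knob. I used the handle face and the height of the block's top instead.
  - Two move calls were refused for a missing "turn" field, and nothing moved.

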